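Move a last tray onto the rail carrier and park it at the heater

TASK

Push the empty carrier along its rails into the middle detent, opposite the staging board, then draw the tray with the standing shoe last across the step onto the carrier until it is fully home against the stop: slide it, never lift it clear or tip it, and keep the last standing. Then push the loaded carrier along the rails into the detent in front of the heater (the squat grey box with the toggle switch on top, not the fan), and only then push its toggle fully over, away from the robot. Leave the tin, the hammer and the loose white sole where they are.

Things in the scene. Friction and masses are not known exactly. Their poses are not given: they have to be found in the camera images.
- transfer: Fixed transfer unit with two rails 720 mm long. Origin on the bench under the middle of the rails; its x axis points across the rails, away from the robot, y along the rails, z up. Detents hold the carrier's centre at y = -210, 0 (loading) and +210 mm. The staging board stands beyond the rails opposite the middle detent.
- board_edge (a point): Middle of the staging board's near edge, on its flat top, 56 mm above the bench, at x = +78 mm, y = 0 of the transfer unit, same axes. The board runs 182 mm in +x, between side lips 10 mm high with inner faces at y = +-109 mm; its near edge is open. From here to the carrier's deck there is an 8 mm gap and a 6 mm step down.
- carrier (a joint): Position of the carrier along the transfer unit's y axis (m): 0 is the middle (loading) detent, -0.21 and +0.21 the outer ones, end stops at +-0.245. It slides with about 1.2 N of friction. A spring ball makes the detents: it takes about 7 N to push in or out, and within about 6 mm of the centre the carrier pulls itself into the detent.
- carrier_deck (a point): Centre of the deck's upper face, 50 mm above the bench, axes as the transfer unit's. Deck 140 (x) by 222 mm (y). Side cheeks 40 mm high: outer faces at y = +-109 mm, inner +-101, straight from x = -70 to +34 mm, then flaring out to y = +-123 mm at x = +70. Stop bar on the near edge, 12 mm above the deck, inner face at x = -70 mm. Open towards the board.
- tray: Grey plastic open tray, 130 mm (its x) by 190 mm (its y) by 29 mm high, walls and floor 5 mm thick, 0.4 kg. Origin under its centre, on its underside, axes as its sides; its -x wall faces the carrier. It starts on the staging board. Fully home on the carrier its centre is 5 mm to the near (-x) side of the deck's centre.
- last: Small cast aluminium shoe last, standing sole up in the tray on a foot 40 mm (its x) by 64 mm (its y), 70 mm high, 150 mm long along its y, at most 60 mm wide, about 0.35 kg. Origin under the centre of its foot. It stands in the far half of the tray, with at least 30 mm of free floor inside the tray's -x wall.
- heater: Fixed grey heater box with a barred opening that faces the rails, 150 mm wide, 120 mm high. It stands beyond the rails opposite one of the outer detents, on either side. Origin on the bench, on the middle line of the rails exactly at its detent (the box itself lies from x = +100 to +200 mm of the origin); axes as the transfer unit's.
- switch (a joint): Toggle lever on top of the heater (rad): 0 leaning towards the robot, 1.0 fully over, leaning away from the robot. It stays where it is left.
- switch_tip (a point): Tip of the black toggle lever, which is 60 mm long and swings in the heater's xz plane, pivot at x = +140 mm of the heater's origin; push the tip in the heater's +x direction, where it travels about 60 mm.
- fan: Fixed white table fan opposite the other outer detent, 172 mm high; origin on the bench on the middle line of the rails at that detent (the fan itself stands from x = +110 to +230 mm).
- cement_tin: Bystander: round tin, 70 mm in diameter, 85 mm high, standing on the bench beyond the left (+y) end of the rails. Origin under its centre.
- hammer: Bystander: hammer lying on the bench on the robot's side of the rails, to the left.
- sole: Bystander: loose white shoe sole, 210 mm by 80 mm, 20 mm thick, lying on the bench on the robot's side of the rails, to the right.
There are look-alikes about, which are no part of the job. There is more than one size of the tray; the job needs the smaller.

How it is judged:
By the outcome, as a careful person would: the job done as asked, in the order asked, and still so for the second after the job is handed in, with the robot touching nothing.
It also fails if it takes over 67 s, if anything falls off the work surface, if the arm or the gripper's body presses on something with over 40 N, if the wrist force passes 120 N, or if a joint passes its speed limit or range.

ROBOT

A 6-joint arm with a two-finger parallel gripper is mounted at the origin on the work surface. World frame = base frame: x ahead of the robot, y to its left, z up, the work surface at z = 0. Lengths are in mm, angles in rad, forces in N, time in s.
With the tool pointing down it reaches from about 300 to 775 mm from the base axis. Payload 14.6 kg.
Tool frame: the origin (TCP) lies on the mounting face of the last link; the fingertips stand 199 mm ahead of it and the grasp point (between the pads) lies 180 mm ahead of it; z points along the fingers, y is the line along which they close (so a half turn about z gives the same grasp; the last joint's range is limited). The gripper opens to 94 mm and grips with 3 to 60 N. Pads are 16 mm wide; open, the fingers measure 119 mm over their backs; the gripper's body (75 mm by 177 mm) begins 78 mm behind the grasp point.
Start: joints at [1.092, 0.3, 1.521, -0, 1.321, -0.067], TCP at [220.14, 504.013, 404.646] pointing down, gripper open.
Joint ranges: [-3.03, 3.03], [-0.79, 2.21], [0.23, 2.52], [-1.04, 4.18], [0, 3.07], [-2.55, 2.55]. Speed limits (rad/s): [2.22, 2.22, 2.57, 3.14, 3.14, 3.14].

INTERFACE

Orientations are given as [roll, pitch, yaw] about the fixed x, y, z axes, in that order (R = Rz(yaw) Ry(pitch) Rx(roll)).
In Python, from cell import manip gives the robot as it stands. The module is installed in compiled form; this text tells all that it offers.
- The arm moves only by the shell command python3 -m creep 'ROWS' [FORCE]. ROWS is a JSON object of lists of equal length, an entry for each row: "slide": the shift along the world's x, y, z in cm, a list of three; "turn": the turn about the world's z in rad; "claw": the opening, from 0 (shut) to 1 (fully open). A call has 1 to 8 rows; each row shifts and turns the commanded pose from where the row before left it; what a row does not reach is not made up. A row lasts 1/8 s, in which the tool goes at most 62.5 mm and 10.7 degrees, less where a joint would pass 70% of its speed; a pose out of reach is approached as far as the arm can. A call with a gripper value outside its range is refused whole. The fingers move at their own pace and stop on an object; FORCE is the grip in N (left out, the last holds). Time passes only in rows, so rows that do not move let the fingers close. It gives the time, the measured TCP pose, the force, the opening and the grip force at its end, in the units of the state.
- manip.read_state(): the state, without advancing time (a new reading comes with each control period).
- manip.camera(name): name is "scene" or "side" or "wrist"; returns (picture, depth): 400x640x3 uint8, red, green, blue; 400x640 float32, mm along the optical axis (not along the pixel's ray), 0 where there is no reading.
- manip.calibration(name): a dict with "intrinsics" (3x3 intrinsics, pixels), "pose" (4x4, takes a point from camera to world coordinates). Camera axes: x right, y up, looking along -z (the intrinsics and any distortion apply to the point x, -y, -z); pixel columns grow to the right and rows downward; lengths in mm; the calibration is good to about 2 mm. The wrist camera is an equidistant fisheye: a pixel r from the principal point sees the ray r / f radians off the axis. A picture is of the moment at which its call begins: read the wrist's pose just before it. calibration takes no time and is no camera call; for the wrist camera it gives the pose at the moment of the call.
- manip.sign_off(): hands the job in; it is judged then, once.
Trained networks look in the newest picture that a camera, given by its name, has taken for a name from the list of things; names that differ only in an ending like _2 or _b are one class to them, and where a whole thing is asked for, a point or a joint stands for the part that bears it (a point fixed in the world has none). Each returns a list of dicts, best first, with "score" (0 to 1); they miss things now and then, are a little off and sometimes report something else, mostly with a low value. They report only what shows in the picture. A call takes as long as a camera call. They do not tell look-alikes from the thing itself.
- manip.cut_out(query, camera): "mask" (400x640 bool, what is visible of it) and "position" ([column, row] in pixels, amid what is visible of it).
The state is a dict: "clock": time; "joints": joint angles; "qd": joint speeds; "effort": joint torques, N m; "eef_pos": TCP position; "eef_rot": TCP orientation; "wrist_force": force on the tool from outside, world axes, zero at the start; "moment": the same for the moment, N m; "finger_gap": finger opening in mm; "finger_force": force on a finger pad.
Only numpy, scipy, OpenCV 4.12 (cv2) and the standard library are available. Lean on these libraries where they do the work, as an engineer would, in place of code of your own. Each camera call takes 0.05 s, during which the arm holds its last target. There are 200 camera calls.

## Working session

There is one attempt and no reset: what is moved stays moved. The work goes in short steps, Python scripts to look and compute and a shell command to move; the robot and the scene stay as the last step left them, time stands still between calls to the robot, and variables do not carry over. Pictures are saved under pics/ and viewed, at most 10 in all, crops included, and the job is handed in when it is done.

```bash
mkdir -p pics; cat > h.py <<'E'
import numpy as np, cv2
from cell import manip
def world(name,px,depth,cal=None):
    c=cal or manip.calibration(name); K=np.array(c["intrinsics"]); T=np.array(c["pose"])
    px=np.atleast_2d(px).astype(float); d=np.array([depth[int(v),int(u)] for u,v in px])
    x=(px[:,0]-K[0,2])/K[0,0]; y=(px[:,1]-K[1,2])/K[1,1]
    if name=="wrist":
        r=np.hypot(x,y); s=np.where(r>1e-6,np.tan(r)/np.maximum(r,1e-6),1); x=x*s;y=y*s
    P=np.c_[x*d,-y*d,-d,np.ones_like(d)]
    return (P@T.T)[:,:3]
E
python3 - <<'E'
from h import *
print(manip.read_state())
for n in("scene","side"):
    p,d=manip.camera(n); cv2.imwrite(f"pics/{n}0.png",p[:,:,::-1]); np.save(f"{n}0.npy",d); c=manip.calibration(n);print(n,c)
    for q in("transfer","carrier","tray","last","heater","switch","fan","cement_tin","hammer","sole"):
        for r in manip.cut_out(q,n)[:3]:
            m=r["mask"]; v,u=np.nonzero(m&(d>0))
            if len(u)==0: continue
            W=world(n,np.c_[u,v],d); print(n,q,round(r["score"],2),np.round(r["position"]),np.median(W,0).round(),np.percentile(W,2,axis=0).round(),np.percentile(W,98,axis=0).round(),len(u))
E
```

```text
{'clock': 0.0, 'joints': array([ 1.09240123e+00,  3.00504729e-01,  1.52159177e+00,  2.46858624e-05,
        1.32069476e+00, -6.65883391e-02]), 'qd': array([-0.00143756,  0.00052296, -0.00040962,  0.00195004, -0.0026622 ,
       -0.0002575 ]), 'effort': array([-1.25514340e-03, -5.31795502e+01, -3.52747858e+01,  7.07269949e-02,
        2.42416654e-02, -9.89131900e-05]), 'eef_pos': array([220.12824401, 503.99628825, 404.06322193]), 'eef_rot': array([-3.14039830e+00, -1.03611018e-04,  2.72977971e+00]), 'wrist_force': array([ 0.25700316,  0.45280825, -0.29573585]), 'moment': array([-0.05025826, -0.00530551,  0.0061425 ]), 'finger_force': 0.0, 'finger_gap': 93.83672574483691}
scene {'intrinsics': array([[473.48719778,   0.        , 319.93621029],
       [  0.        , 473.48719778, 195.0787939 ],
       [  0.        ,   0.        ,   1.        ]]), 'pose': array([[ 8.38738594e-01, -4.14583516e-01,  3.53041187e-01,
         1.04920174e+03],
       [ 5.44275500e-01,  6.18288637e-01, -5.66995010e-01,
        -9.40215212e+02],
       [ 1.67854303e-02,  6.67712266e-01,  7.44230193e-01,
        
[... 2590 characters left out ...]
e switch 0.27 [343. 213.] [522. -78.  32.] [ 439. -357.    1.] [633. 372.  87.] 6361
side fan 0.97 [334. 156.] [671. 200.  99.] [650. 158.   7.] [747. 263. 167.] 748
side cement_tin 0.68 [245. 197.] [275. 256.  21.] [163. 202.  -1.] [417. 301.  34.] 443
side cement_tin 0.57 [311. 143.] [656. 357.  61.] [632. 339.  -2.] [696. 422.  90.] 334
side hammer 0.73 [389. 194.] [ 630. -206.  201.] [ 618. -214.  146.] [ 654. -180.  209.] 54
side hammer 0.59 [248. 195.] [287. 256.  21.] [168. 209.   2.] [420. 281.  30.] 391
side hammer 0.38 [345. 228.] [ 509. -143.   51.] [ 438. -262.   42.] [585. -37.  91.] 2124
side sole 0.65 [313. 290.] [ 274. -294.   19.] [ 189. -335.    7.] [ 375. -251.   24.] 1037
```

View picture.

View pics/scene0.png

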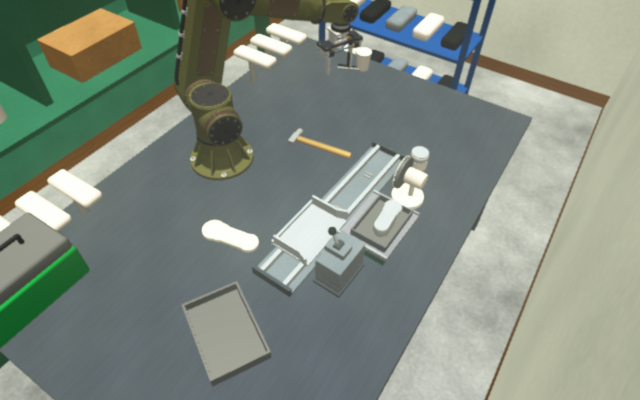

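```bash
python3 - <<'E'
from h import *
for n in("scene","side"):
    d=np.load(f"{n}0.npy"); v,u=np.mgrid[90:330,150:520]; px=np.c_[u.ravel(),v.ravel()]; W=world(n,px,d); W=W[d[px[:,1],px[:,0]]>0]
    m=(W[:,0]>380)&(W[:,0]<800)&(W[:,1]>-420)&(W[:,1]<420)
    W=W[m]
    # topdown max-height map 2mm
    H=np.zeros((420,840))
    i=(W[:,0]-380).astype(int);j=(W[:,1]+420).astype(int)
    np.maximum.at(H,(i,j),W[:,2])
    H=cv2.dilate(H.astype(np.float32),np.ones((3,3)))
    im=cv2.applyColorMap(np.clip(H*1.5,0,255).astype(np.uint8),cv2.COLORMAP_JET)[::-1,::-1]  # +x up, +y left
    im=np.ascontiguousarray(im)[:,20:820]
    cv2.imwrite(f"pics/{n}_top.png",im)
a=np.vstack([cv2.imread(f"pics/{n}_top.png") for n in("scene","side")]); cv2.imwrite("pics/top.png",cv2.resize(a,(570,600)))
E
```

```text
(no output)
```

View pics/scene_top.png

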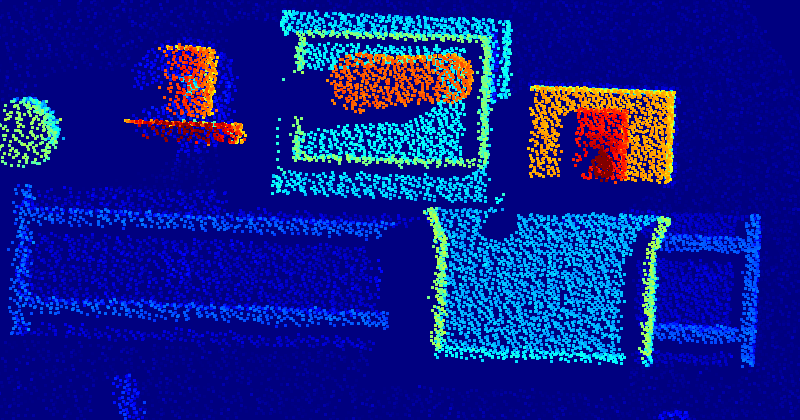

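```bash
python3 - <<'E'
from h import *
def rect(P,t):
    (c,s,a)=cv2.minAreaRect(P[:,:2].astype(np.float32)); print(t,len(P),np.round(c),np.round(s),round(a,2))
for n in("scene","side"):
    d=np.load(f"{n}0.npy"); v,u=np.mgrid[0:400,0:640]; px=np.c_[u.ravel(),v.ravel()]; W=world(n,px,d); W=W[d.ravel()>0]
    def sel(x0,x1,y0,y1,z0,z1): return W[(W[:,0]>x0)&(W[:,0]<x1)&(W[:,1]>y0)&(W[:,1]<y1)&(W[:,2]>z0)&(W[:,2]<z1)]
    rect(sel(590,740,-300,-110,113,125),n+" heater top")
    rect(sel(620,780,-110,118,80,91),n+" tray rim")
    rect(sel(600,800,-130,140,50,60),n+" board")
    rect(sel(400,600,-290,0,44,54),n+" deck")
    rect(sel(400,600,-290,0,84,95),n+" cheek tops")
    rect(sel(660,780,-110,118,105,145),n+" last")
    s=sel(590,740,-300,-110,185,230); print("sw",s[s[:,2]>s[:,2].max()-12].mean(0).round(),s[:,2].max())
    # near edges: per-y min x
    for t,b,q in(("board edge",(600,800,-130,140,50,60),1),("tray near rim",(620,700,-80,90,80,91),1),("heater front",(590,740,-300,-110,100,125),1),("stop bar",(400,600,-235,-60,55,66),1),("rail tops end",(430,620,-345,-270,10,30),1),("rail l",(430,620,0,350,10,30),1)):
        s=sel(*b); ys=np.arange(b[2],b[3],8); L=[]
        for y in ys:
            k=s[(s[:,1]>=y)&(s[:,1]<y+8)]
            if len(k)>2: L.append((y+4,np.percentile(k[:,0],5)))
        L=np.array(L)
        if len(L)>3:
            for _ in range(3):
                f=np.polyfit(L[:,1-1],L[:,1],1); r=abs(np.polyval(f,L[:,0])-L[:,1]); L=L[r<=max(3,2*np.median(r))]
            print(n,t,len(L),"slope",f[0].round(4),"x at y=0",f[1].round(1), "z",np.median(s[:,2]).round(1))
E
```

```text
scene heater top 764 [ 666. -202.] [144.  91.] 87.21
scene tray rim 325 [701.   8.] [199. 132.] 87.95
scene board 783 [693.   8.] [232. 184.] 87.47
scene deck 1618 [ 518. -145.] [231. 150.] 86.09
scene cheek tops 242 [ 516. -145.] [245. 142.] 87.92
scene last 600 [721.  -0.] [ 59. 145.] 5.93
sw [ 632. -201.  209.] 216.6925240626906
scene board edge 21 slope 0.0331 x at y=0 606.2 z 57.3
scene tray near rim 20 slope 0.0313 x at y=0 636.7 z 85.0
scene heater front 19 slope 0.1285 x at y=0 675.7 z 120.1
scene stop bar 16 slope 0.0244 x at y=0 445.1 z 57.3
scene rail tops end 7 slope 0.0013 x at y=0 449.5 z 13.2
scene rail l 25 slope 0.0261 x at y=0 460.2 z 13.7
side heater top 387 [ 664. -204.] [147.  92.] 87.84
side tray rim 172 [699.   6.] [200. 132.] 89.17
side board 523 [693.   9.] [238. 183.] 88.91
side deck 1314 [ 518. -143.] [241. 159.] 86.98
side cheek tops 182 [ 515. -145.] [242. 139.] 87.79
side last 388 [716.  -4.] [ 57. 145.] 0.67
sw [ 627. -205.  204.] 209.7334582301403
side board edge 21 slope 0.0282 x at y=0 605.6 z 56.5
side tray near rim 15 slope 0.026 x at y=0 635.4 z 84.8
side heater front 18 slope 0.0363 x at y=0 628.3 z 118.5
side stop bar 22 slope 0.0553 x at y=0 448.4 z 59.9
side rail tops end 10 slope 0.1149 x at y=0 479.1 z 13.1
side rail l 29 slope 0.0518 x at y=0 456.1 z 13.1
```

```bash
python3 -m creep '{"slide":[[1.8,-5,0],[1.8,-5,0],[1.8,-5,0],[1.8,-5,0],[1.8,-5,0],[1.8,-5,0],[1.8,-5,0],[1.8,-5,0]],"turn":[0.047,0.047,0.047,0.047,0.047,0.047,0.047,0.048],"claw":[0,0,0,0,0,0,0,0]}' 20
python3 -m creep '{"slide":[[1.8,-5,0],[1.8,-5,0],[1.8,-5,0],[1.8,-5,0],[1.8,-5,0],[1.8,-5,0],[1.8,-5,0],[1.8,-5,0]],"turn":[0,0,0,0,0,0,0,0],"claw":[0,0,0,0,0,0,0,0]}'
```

```text
clock: 2.1
eef_pos: [364.3, 102.3, 405.0]
eef_rot: [3.141, 0.001, 3.109]
wrist_force: [1.3, -0.4, -0.2]
finger_gap: 17.3
finger_force: 0.0
clock: 3.1
eef_pos: [508.5, -297.7, 404.7]
eef_rot: [-3.142, 0.0, 3.107]
wrist_force: [0.1, 0.1, 1.0]
finger_gap: 0.3
finger_force: 0.0
```

```bash
python3 -m creep '{"slide":[[0,0,-4.7],[0,0,-4.7],[0,0,-4.6],[0,0,0],[0.07,2,0],[0.07,2,0],[0.07,2,0],[0.07,2,0]],"turn":[0,0,0,0,0,0,0,0],"claw":[0,0,0,0,0,0,0,0]}'
python3 -m creep '{"slide":[[0.07,2,0],[0.07,2,0],[0.07,2,0],[0.05,1.5,0],[0.04,1,0],[0.02,0.5,0],[0,0,0],[0,0,0]],"turn":[0,0,0,0,0,0,0,0],"claw":[0,0,0,0,0,0,0,0]}'
cat >> h.py <<'E'
def pts(n):
    p,d=manip.camera(n); v,u=np.mgrid[0:400,0:640]; px=np.c_[u.ravel(),v.ravel()]; W=world(n,px,d); W[d.ravel()<=0]=np.nan
    return p,d,W
def sel(W,x0,x1,y0,y1,z0,z1): return W[(W[:,0]>x0)&(W[:,0]<x1)&(W[:,1]>y0)&(W[:,1]<y1)&(W[:,2]>z0)&(W[:,2]<z1)]
O=np.array([523,13.]);R=np.array([[1,.035],[-.035,1]])
def unit(P): return (P[:,:2]-O)@R.T@np.diag([1,1]) if 0 else np.c_[(P[:,:2]-O)@[1,-.035],(P[:,:2]-O)@[.035,1]]
E
python3 - <<'E'
from h import *
for n in("scene","side"):
    p,d,W=pts(n); cv2.imwrite(f"pics/{n}1.png",p[:,:,::-1])
    s=sel(W,430,560,-330,300,83,95); U=unit(s); h,e=np.histogram(U[:,1],np.arange(-300,200,5)); print(n,[(int(a),int(b)) for a,b in zip(e,h) if b>3])
E
```

```text
clock: 4.1
eef_pos: [511.1, -214.4, 265.7]
eef_rot: [-3.141, 0.002, 3.107]
wrist_force: [0.8, -4.5, 3.0]
finger_gap: 0.6
finger_force: 1.6
clock: 5.1
eef_pos: [514.0, -126.2, 264.5]
eef_rot: [3.141, -0.001, 3.106]
wrist_force: [-0.1, -0.0, 0.1]
finger_gap: 0.7
finger_force: 0.0
scene [(-155, 11), (-130, 13), (-125, 20), (-120, 7), (80, 28), (85, 35), (90, 14)]
side [(-155, 8), (-130, 23), (-125, 15), (-120, 5), (75, 6), (80, 24), (85, 21), (90, 7)]
```

```bash
python3 -m creep '{"slide":[[0,0.4,0],[0,0.4,0],[0,0.2,0],[0,0,0]],"turn":[0,0,0,0],"claw":[0,0,0,0]}'
python3 -m creep '{"slide":[[0,0.2,0],[0,0.2,0],[0,0,0],[0,0,0]],"turn":[0,0,0,0],"claw":[0,0,0,0]}'
python3 - <<'E'
from h import *
for n in("scene","side"):
    p,d,W=pts(n)
    s=sel(W,430,560,-330,300,83,95); U=unit(s); a=U[:,1]
    print(n,[np.median(a[(a>lo)&(a<lo+60)]).round(1) for lo in(-135,70)])
    s=sel(W,620,760,-130,140,105,145);print(s.mean(0))
E
```

```text
clock: 5.7
eef_pos: [514.2, -115.9, 264.7]
eef_rot: [-3.141, 0.0, 3.107]
wrist_force: [1.1, -1.4, -0.6]
finger_gap: 0.4
finger_force: 1.1
clock: 6.2
eef_pos: [514.1, -111.8, 264.6]
eef_rot: [3.141, -0.0, 3.107]
wrist_force: [-0.1, 0.0, -0.6]
finger_gap: 0.6
finger_force: 0.0
scene [np.float64(-108.5), np.float64(103.6)]
[721.49103177  -8.32531243 130.48181191]
side [np.float64(-107.4), np.float64(103.3)]
[714.97235022 -15.4932367  126.48974776]
```

```bash
python3 -m creep '{"slide":[[0,-0.5,3],[0,0,5],[0,0,5],[3.5,3,0],[3.5,3.2,0],[3.6,3.2,0],[3.6,3.1,0],[0,0,0]],"turn":[0,0,0,0,0,0,0,0],"claw":[0,0,0,0,1,1,1,1]}'
python3 - <<'E'
from h import *
p,d=manip.camera("wrist"); c=manip.calibration("wrist"); print(c["intrinsics"],np.array(c["pose"]).round(2)); cv2.imwrite("pics/w1.png",p[:,:,::-1]); np.save("w1.npy",d)
s=manip.read_state(); print(s["eef_pos"],s["finger_gap"])
for n in("scene","side"):
    p,d,W=pts(n)
    s=sel(W,430,560,-330,300,83,95); U=unit(s); a=U[:,1]
    print(n,[np.median(a[(a>lo)&(a<lo+60)]).round(1) for lo in(-135,70)])
E
```

```text
clock: 7.3
eef_pos: [657.3, 10.1, 393.3]
eef_rot: [3.141, -0.001, 3.109]
wrist_force: [-0.6, -0.2, -0.3]
finger_gap: 36.7
finger_force: 0.0
[[309.70691629   0.         319.03930453]
 [  0.         309.70691629 196.92106115]
 [  0.           0.           1.        ]] [[ 3.0000e-02 -9.6000e-01 -2.7000e-01  5.7649e+02]
 [ 1.0000e+00  3.0000e-02  1.0000e-02  1.1790e+01]
 [ 0.0000e+00 -2.7000e-01  9.6000e-01  3.7312e+02]
 [ 0.0000e+00  0.0000e+00  0.0000e+00  1.0000e+00]]
[656.51557526   8.79048993 393.63244899] 41.207126094955434
scene [np.float64(-104.0), np.float64(106.2)]
side [np.float64(-106.5), np.float64(103.5)]
```

View pics/w1.png

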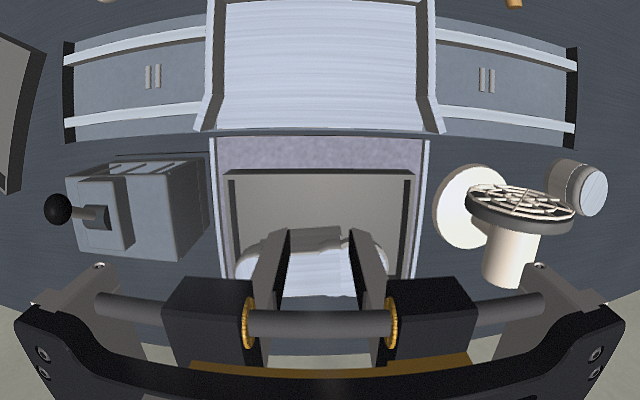

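```bash
python3 - <<'E'
from h import *
p,d,W=pts("wrist")
for x in (480,500,520,540):
    s=sel(W,x-8,x+8,-140,160,83,97); U=unit(s)[:,1]; print("cheeks",x,[(np.percentile(k,[3,97]).round(1),len(k)) for k in(U[U<0],U[U>0])])
s=sel(W,605,760,-130,140,60,72); print("lips",x,[(np.percentile(k,[3,97]).round(1)) for U in [unit(s)[:,1]] for k in(U[U<-99],U[U>99])])
for y in(-80,-40,0,40,80):
    s=sel(W,615,665,y-8,y+8,81,91); print("rim",y,np.percentile(s[:,0],[3,50,97]).round(1),len(s))
    s=sel(W,570,640,y-8,y+8,52,59); print("board edge",np.percentile(s[:,0],[2]).round(1),len(s))
    s=sel(W,640,780,y-8,y+8,58,66); print("floor",np.percentile(s[:,0],[2,98]).round(1) if len(s) else 0)
s=sel(W,640,780,-110,120,81,91); print(np.percentile(s[:,1],[1,99]))
s=sel(W,640,780,-110,120,100,145); print("last",np.percentile(s,[1,50,99],axis=0).round())
E
```

```text
cheeks 480 [(array([-105. ,  -97.6]), 144), (array([103.9, 111.5]), 143)]
cheeks 500 [(array([-105.6,  -97.7]), 152), (array([103.4, 111.6]), 149)]
cheeks 520 [(array([-106.,  -98.]), 158), (array([103.4, 111.2]), 152)]
cheeks 540 [(array([-106.3,  -98. ]), 162), (array([103.1, 111.2]), 157)]
lips 540 [array([-138.7, -107. ]), array([109.6, 115.4])]
rim -80 [633.7 645.7 663.5] 230
board edge [599.4] 478
floor [646.2 727. ]
rim -40 [634.7 637.1 640. ] 103
board edge [601.1] 504
floor [646.6 703.4]
rim 0 [635.5 638.  640.8] 100
board edge [602.] 512
floor [647.7 699.7]
rim 40 [636.9 639.5 642. ] 102
board edge [604.8] 496
floor [649.2 711.9]
rim 80 [639.  641.7 644.3] 96
board edge [605.8] 453
floor [651.6 729.7]
[-86.8116658  104.59291492]
last [[689. -64. 102.]
 [713.   5. 130.]
 [743.  46. 132.]]
```

```bash
python3 -m creep '{"slide":[[0,0,0],[0,0,0],[0,0,-4],[0,0,-4],[0,0,-3.5],[0,0,-1.2],[-0.4,0,0],[-0.4,0,0]],"turn":[0,0,0,0,0,0,0,0],"claw":[1,1,1,1,1,1,1,1]}'
python3 -m creep '{"slide":[[-0.5,0.02,0],[-0.7,0.02,0],[-0.8,0.03,0],[-0.8,0.03,0],[-0.8,0.03,0],[-0.8,0.03,0],[-0.8,0.03,0],[-0.8,0.03,0]],"turn":[0,0,0,0,0,0,0,0],"claw":[1,1,1,1,1,1,1,1]}'
python3 - <<'E'
from h import *
p,d,W=pts("wrist"); cv2.imwrite("pics/w2.png",p[:,:,::-1])
print(manip.read_state()["wrist_force"])
E
```

```text
clock: 8.5
eef_pos: [648.2, 8.0, 269.3]
eef_rot: [3.142, 0.003, 3.107]
wrist_force: [4.1, 0.0, -2.0]
finger_gap: 94.1
finger_force: 1.8
clock: 9.5
eef_pos: [588.2, 10.2, 269.3]
eef_rot: [-3.142, 0.004, 3.107]
wrist_force: [5.0, -0.4, 0.7]
finger_gap: 93.9
finger_force: 2.9
[ 1.35710191 -0.19805059  1.17608487]
```

View pics/w2.png

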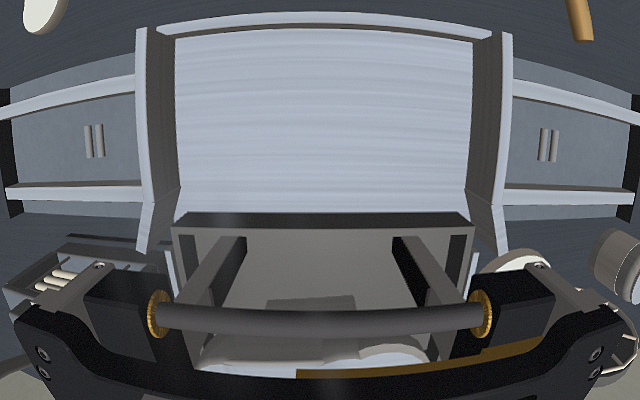

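```bash
python3 -m creep '{"slide":[[-0.6,0.02,0],[-0.6,0.02,0],[-0.6,0.02,0],[-0.6,0.02,0],[-0.6,0.02,0],[-0.6,0.02,0],[-0.6,0.02,0],[-0.6,0.02,0]],"turn":[0,0,0,0,0,0,0,0],"claw":[1,1,1,1,1,1,1,1]}'
python3 -m creep '{"slide":[[-0.5,0.02,-0.1],[-0.5,0.02,-0.1],[-0.5,0.02,-0.1],[-0.5,0.02,-0.1],[-0.5,0.02,-0.1],[-0.5,0.02,0],[-0.5,0.02,0],[-0.5,0.02,0]],"turn":[0,0,0,0,0,0,0,0],"claw":[1,1,1,1,1,1,1,1]}'
python3 - <<'E'
from h import *
p,d,W=pts("wrist"); cv2.imwrite("pics/w3.png",p[:,:,::-1]);p,d,W=pts("scene"); cv2.imwrite("pics/s3.png",cv2.resize(p[130:300,240:480,::-1],None,fx=3,fy=3))
E
```

```text
clock: 10.55
eef_pos: [540.1, 11.8, 268.5]
eef_rot: [-3.142, 0.002, 3.107]
wrist_force: [4.6, 0.1, -2.4]
finger_gap: 93.9
finger_force: 2.3
clock: 11.55
eef_pos: [500.3, 13.4, 263.3]
eef_rot: [3.142, 0.003, 3.107]
wrist_force: [6.8, -0.2, 2.5]
finger_gap: 94.1
finger_force: 3.3
```

View pics/s3.png

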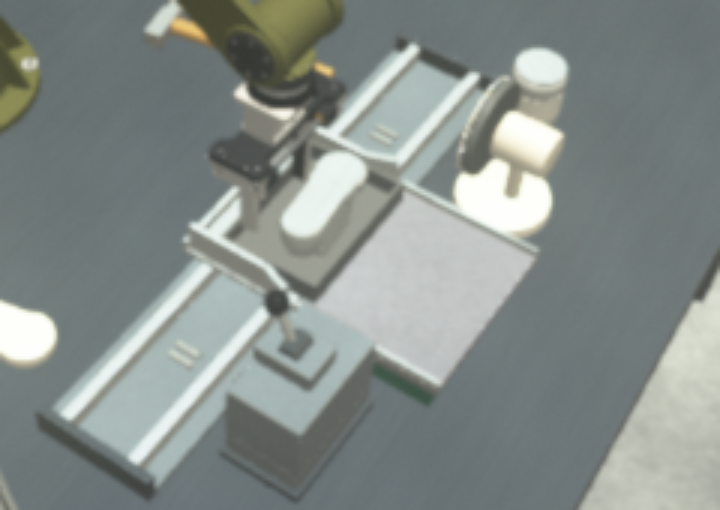

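The tray is nearly on the carrier (crop ~(320,220)) with the last standing; I'll continue to the stop.

```bash
python3 -m creep '{"slide":[[-0.5,0.02,0],[-0.5,0.02,0],[-0.5,0.02,0],[-0.5,0.02,0],[-0.5,0.02,0],[-0.4,0.01,0],[-0.3,0,0],[0,0,0]],"turn":[0,0,0,0,0,0,0,0],"claw":[1,1,1,1,1,1,1,1]}'
python3 -m creep '{"slide":[[-0.2,0,0],[-0.1,0,0],[0,0,0]],"turn":[0,0,0],"claw":[1,1,1]}'
```

```text
clock: 12.65
eef_pos: [468.4, 14.4, 263.2]
eef_rot: [3.141, 0.003, 3.106]
wrist_force: [8.3, 0.6, 0.6]
finger_gap: 93.6
finger_force: 3.8
clock: 13.02
eef_pos: [466.7, 14.3, 263.4]
eef_rot: [3.141, 0.009, 3.104]
wrist_force: [27.0, -0.1, -14.9]
finger_gap: 94.2
finger_force: 13.6
```

```bash
python3 -m creep '{"slide":[[0.3,0,0],[0.2,0,1],[0,0,4],[0,0,5],[0,0,4],[0,0,0]],"turn":[0,0,0,0,0,0],"claw":[1,1,1,1,1,1]}'
python3 - <<'E'
from h import *
p,d,W=pts("wrist"); cv2.imwrite("pics/w4.png",p[:,:,::-1])
for y in(-60,0,60):
    s=sel(W,430,490,y-8,y+8,58,66); print("bar?",np.percentile(s[:,0],[2,98]).round(1),len(s))
    s=sel(W,430,490,y-8,y+8,73,86); print("rim",np.percentile(s[:,0],[2,98]).round(1),np.median(s[:,2]).round(1),len(s))
for n in("scene","side"):
    p,d,W=pts(n)
    for y in(-60,0,60):
        s=sel(W,490,640,y-10,y+10,74,86); print(n,"far rim",np.percentile(s[:,0],[90,98]).round(1),np.median(s[:,2]).round(1))
E
```

```text
clock: 13.78
eef_pos: [469.8, 14.6, 405.2]
eef_rot: [-3.142, 0.004, 3.107]
wrist_force: [0.5, 0.8, -1.5]
finger_gap: 94.1
finger_force: 0.0
bar? [442.1 450.3] 121
rim [450.1 454.2] 76.3 62
bar? [445.  453.3] 126
rim [452.4 457.7] 76.1 96
bar? [447.8 455.7] 115
rim [454.6 459.7] 76.2 75
scene far rim [581.8 582.2] 81.0
scene far rim [584.2 585. ] 79.2
scene far rim [586.3 586.6] 80.8
side far rim [582.8 583.2] 81.3
side far rim [519.  519.5] 78.7Traceback (most recent call last):
  File "<stdin>", line 9, in <module>
    return _quantile_unchecked(
        a, q, axis, out, overwrite_input, method, keepdims, weights)
    return _ureduce(a,
                    func=_quantile_ureduce_func,
    ...<5 lines>...
                    overwrite_input=overwrite_input,
                    method=method)
    r = func(a, **kwargs)
    result = _quantile(arr,
                       quantiles=q,
    ...<2 lines>...
                       out=out,
                       weights=wgt)
    slices_having_nans = np.isnan(arr[-1, ...])
                                  ~~~^^^^^^^^^
IndexError: index -1 is out of bounds for axis 0 with size 0
```

View pics/w4.png

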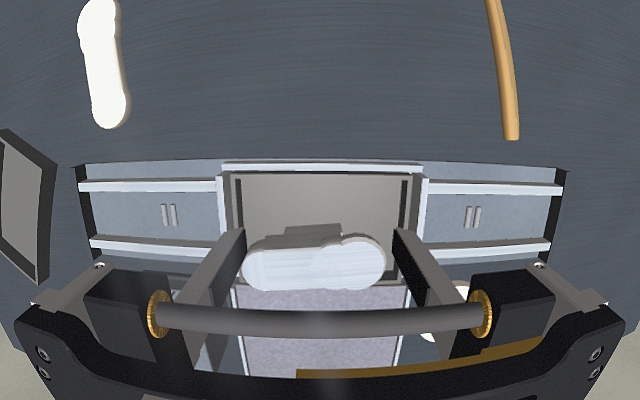

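Wrist view: the tray is flush against the stop bar (row ~170, cols 225–425), last standing (~(315,262)). Now close the fingers and push on the left cheek.

```bash
python3 -m creep '{"slide":[[1.7,5,0],[1.7,5,0],[1.6,4.6,0],[0,0,0],[0,0,-5],[0,0,-5],[0,0,-4],[0,0,0]],"turn":[0,0,0,0,0,0,0,0],"claw":[0,0,0,0,0,0,0,0]}'
python3 -m creep '{"slide":[[-0.03,-1,0],[-0.03,-1,0],[-0.02,-0.6,0],[-0.02,-0.6,0],[-0.03,-0.8,0],[-0.03,-0.8,0],[-0.03,-1,0],[-0.03,-1,0]],"turn":[0,0,0,0,0,0,0,0],"claw":[0,0,0,0,0,0,0,0]}'
python3 -m creep '{"slide":[[-0.04,-1.2,0],[-0.04,-1.2,0],[-0.04,-1.2,0],[-0.04,-1.2,0],[-0.04,-1.2,0],[-0.04,-1.2,0],[-0.04,-1.2,0],[-0.04,-1.2,0]],"turn":[0,0,0,0,0,0,0,0],"claw":[0,0,0,0,0,0,0,0]}'
```

```text
clock: 14.92
eef_pos: [519.3, 159.6, 259.7]
eef_rot: [-3.14, -0.007, 3.106]
wrist_force: [-0.0, -0.2, 1.4]
finger_gap: 17.6
finger_force: 0.0
clock: 15.92
eef_pos: [517.9, 91.8, 262.6]
eef_rot: [-3.142, -0.0, 3.107]
wrist_force: [0.1, 2.2, 1.9]
finger_gap: 0.4
finger_force: 1.1
clock: 16.92
eef_pos: [514.7, -4.3, 262.6]
eef_rot: [-3.142, -0.0, 3.107]
wrist_force: [-2.0, 2.2, -1.6]
finger_gap: 0.7
finger_force: 1.2
```

```bash
python3 -m creep '{"slide":[[-0.03,-1,0],[-0.03,-1,0],[-0.03,-1,0],[-0.03,-0.8,0],[-0.02,-0.6,0],[-0.02,-0.5,0],[0,-0.3,0],[0,0,0]],"turn":[0,0,0,0,0,0,0,0],"claw":[0,0,0,0,0,0,0,0]}'
python3 - <<'E'
from h import *
for n in("scene","side"):
    p,d,W=pts(n)
    s=sel(W,450,545,-340,-80,83,93); U=unit(s); h,e=np.histogram(U[:,1],np.arange(-350,-60,4)); print(n,[(int(a),int(b)) for a,b in zip(e,h) if b>3])
E
```

```text
clock: 17.92
eef_pos: [513.2, -55.6, 262.8]
eef_rot: [-3.141, 0.0, 3.107]
wrist_force: [-0.2, -0.6, -0.4]
finger_gap: 0.5
finger_force: 0.0
scene [(-302, 34), (-298, 27), (-294, 17), (-102, 7)]
side [(-306, 13), (-302, 34), (-298, 18)]
```

```bash
python3 -m creep '{"slide":[[0,-0.4,0],[0,-0.3,0],[0,-0.2,0],[0,0,0]],"turn":[0,0,0,0],"claw":[0,0,0,0]}'
python3 -m creep '{"slide":[[0,-0.2,0],[0,-0.2,0],[0,0,0]],"turn":[0,0,0],"claw":[0,0,0]}'
python3 - <<'E'
from h import *
for n in("scene","side"):
    p,d,W=pts(n)
    s=sel(W,450,545,-340,-80,83,93); U=unit(s)[:,1]; print(n,np.median(U[U<-250]))
E
```

```text
clock: 18.52
eef_pos: [513.2, -64.7, 262.7]
eef_rot: [-3.141, 0.0, 3.107]
wrist_force: [0.4, 0.1, 0.4]
finger_gap: 0.3
finger_force: 0.0
clock: 18.9
eef_pos: [513.2, -68.7, 262.6]
eef_rot: [-3.141, 0.0, 3.107]
wrist_force: [-0.5, -0.2, -0.5]
finger_gap: 0.1
finger_force: 0.0
scene -312.3366761298859
side -315.3915739702248
```

```bash
python3 -m creep '{"slide":[[0,0.5,3],[0,0,5.5],[0,0,5],[2.2,-4.5,0],[2.2,-4.5,0],[2.3,-4.6,0],[0,0,0],[0,0,0]],"turn":[0,0,0,0,0,0,0,0],"claw":[0,0,0,0,0,0,0,0]}'
python3 - <<'E'
from h import *
p,d,W=pts("wrist"); cv2.imwrite("pics/w5.png",p[:,:,::-1])
for x in(470,490,510,530):
    s=sel(W,x-8,x+8,-350,-60,83,97); U=unit(s)[:,1]; print([np.percentile(k,[3,97]).round(1) for k in(U[U<-290],U[U>-125]) if len(k)])
for n in("scene","side","wrist"):
    p,d,W=pts(n); s=sel(W,600,720,-250,-160,175,235); print(n,np.percentile(s,[2,50,98],axis=0).round())
E
```

```text
clock: 20.0
eef_pos: [580.0, -199.1, 397.4]
eef_rot: [3.141, -0.001, 3.107]
wrist_force: [-0.1, -0.0, 0.1]
finger_gap: 0.3
finger_force: 0.0
[array([-315.2, -307.3]), array([-106.1,  -98.3])]
[array([-315.3, -307.6]), array([-106.4,  -98.2])]
[array([-315.4, -307.8]), array([-106.4,  -98.3])]
[array([-315.3, -308.1]), array([-106.3,  -98.7])]
scene [[ 621. -211.  177.]
 [ 636. -204.  203.]
 [ 646. -192.  212.]]
side [[ 619. -212.  179.]
 [ 627. -210.  198.]
 [ 639. -202.  205.]]Traceback (most recent call last):
  File "<stdin>", line 6, in <module>
    return _quantile_unchecked(
        a, q, axis, out, overwrite_input, method, keepdims, weights)
    return _ureduce(a,
                    func=_quantile_ureduce_func,
    ...<5 lines>...
                    overwrite_input=overwrite_input,
                    method=method)
    r = func(a, **kwargs)
    result = _quantile(arr,
                       quantiles=q,
    ...<2 lines>...
                       out=out,
                       weights=wgt)
    slices_having_nans = np.isnan(arr[-1, ...])
                                  ~~~^^^^^^^^^
IndexError: index -1 is out of bounds for axis 0 with size 0
```

View pics/w5.png

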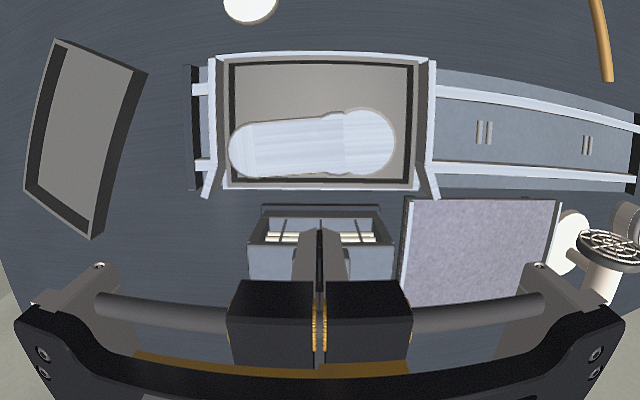

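The carrier is at −209.6 mm (in the detent), tray home and last standing (~(310,145)). Now push the toggle.

```bash
python3 -m creep '{"slide":[[1,-0.5,-0.4],[1.2,0,0],[1,0,0],[1,-0.04,0],[1,-0.04,0],[1,-0.04,0],[0.8,-0.03,0],[0,0,0]],"turn":[0,0,0,0,0,0,0,0],"claw":[0,0,0,0,0,0,0,0]}'
python3 -m creep '{"slide":[[0.6,-0.03,0],[0.6,-0.03,0],[0.4,0,0],[0,0,0]],"turn":[0,0,0,0],"claw":[0,0,0,0]}'
```

```text
clock: 21.2
eef_pos: [650.6, -205.9, 393.2]
eef_rot: [3.141, -0.0, 3.107]
wrist_force: [0.0, -0.3, 0.5]
finger_gap: 0.6
finger_force: 0.0
clock: 21.7
eef_pos: [665.1, -207.0, 393.4]
eef_rot: [3.141, -0.009, 3.106]
wrist_force: [-30.4, 2.8, 8.5]
finger_gap: 0.4
finger_force: 15.1
```

```bash
python3 -m creep '{"slide":[[-1.5,0,0],[-3,0,0],[-4,0,2],[-5,3,4],[-5,5,0],[-5,5,0],[0,0,0],[0,0,0]],"turn":[0,0,0,0,0,0,0,0],"claw":[0,0,0,0,0,0,0,0]}'
python3 - <<'E'
from h import *
for n in("scene","side"):
    p,d,W=pts(n); cv2.imwrite(f"pics/{n}6.png",cv2.resize(p[100:300,240:480,::-1],None,fx=3,fy=3)); s=sel(W,600,740,-250,-160,175,235); print(n,np.percentile(s,[2,50,98],axis=0).round())
    s=sel(W,450,545,-340,-80,83,93); U=unit(s)[:,1]; print(n,np.median(U[U<-250]))
print(manip.read_state())
E
```

```text
clock: 22.7
eef_pos: [449.0, -91.9, 449.7]
eef_rot: [-3.141, 0.002, 3.107]
wrist_force: [0.6, 0.2, -0.7]
finger_gap: 0.3
finger_force: 0.0
scene [[ 669. -214.  178.]
 [ 685. -205.  204.]
 [ 695. -194.  209.]]
scene -313.28861291644705
side [[ 669. -215.  176.]
 [ 679. -207.  198.]
 [ 694. -193.  208.]]
side -315.5824220816624
{'clock': 22.8, 'joints': array([-2.82514276e-01,  5.99791178e-02,  1.69966881e+00, -7.01125911e-05,
        1.38172225e+00, -1.81795748e+00]), 'qd': array([-0.0024495 ,  0.00702657,  0.00459232, -0.00057005,  0.00069436,
        0.00236336]), 'effort': array([ 4.07339623e-01, -4.06092310e+01, -3.58735406e+01, -2.48510716e-02,
        7.94204045e-02, -2.10973245e-03]), 'eef_pos': array([449.38204593, -92.34025271, 449.01974685]), 'eef_rot': array([-3.14147145e+00,  1.98873038e-04,  3.10625272e+00]), 'wrist_force': array([0.04642915, 0.21301514, 0.86833966]), 'moment': array([ 0.00442621, -0.02754598,  0.02846989]), 'finger_force': 0.0, 'finger_gap': 0.6259687336114387}
```

View pics/scene6.png

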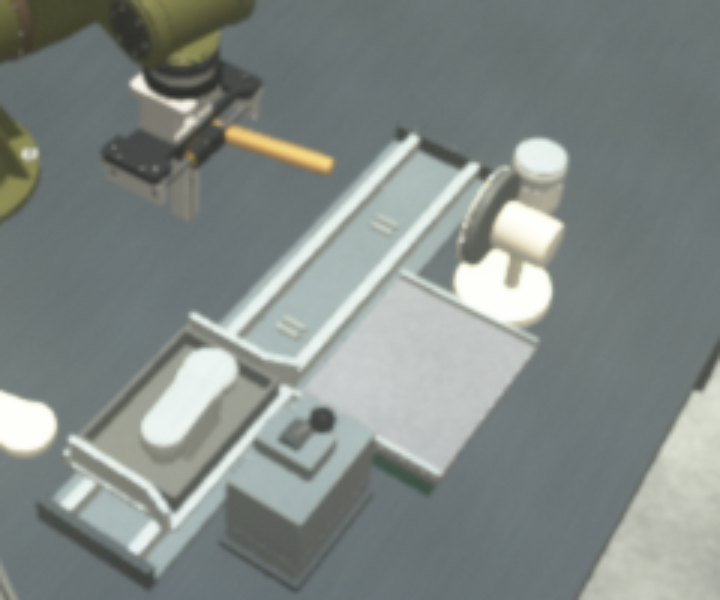

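```bash
python3 - <<'E'
from h import *
from scipy.optimize import least_squares
for n in("scene","side"):
    for k in(0,1):
        if k: p,d,W=pts(n)
        else:
            d=np.load(f"{n}0.npy"); v,u=np.mgrid[0:400,0:640]; W=world(n,np.c_[u.ravel(),v.ravel()],d); W=W[d.ravel()>0]
        s=sel(W,600,740,-240,-160,193,235)
        f=least_squares(lambda q:np.linalg.norm(s-q[:3],axis=1)-q[3],[*(s.mean(0)-[0,0,5]),11],loss="soft_l1"); print(n,k,f.x.round(1),len(s),abs(f.fun).mean().round(1))
E
```

```text
scene 0 [ 630.7 -199.3  198.6   12.4] 60 1.5
scene 1 [ 683.8 -201.6  197.6   11.6] 59 1.7
side 0 [ 629.1 -202.8  198.6   11. ] 37 1.5
side 1 [ 683.2 -203.   195.2   12.5] 39 1.8
```

```bash
python3 -c "
from cell import manip
print(manip.sign_off())"
```

```text
the job is handed in; nothing more can be done
None
```

The job is handed in at about 23 s of the 67 s limit: the tray is home on the carrier with the last standing, the carrier measures within about 1 mm of the heater's detent, and the toggle, pushed last, met firm resistance (about 30 N). Its tip moved about 54 mm against the "about 60 mm" given, and I did not push it again. The hand-in returned no verdict.

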